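# Twist the fruit dish off its foot without rolling the clementine

### The arm

A 6-joint arm with a two-finger parallel gripper is mounted at the origin on a cart in front of the work surface, level with it; the furniture and walls round the work are solid. World frame = base frame: x ahead of the robot, y to its left, z up, the work surface at z = 0. Lengths are in mm, angles in rad, forces in N, time in s.
With the tool pointing down it reaches from about 400 to 825 mm from the base axis. Payload 7 kg.
Tool frame: the origin (TCP) lies on the mounting face of the last link; the fingertips stand 178 mm ahead of it and the grasp point (between the pads) lies 159 mm ahead of it (ctrl.tcp_to_grasp is the distance from the TCP to the grasp point, in mm); z points along the fingers, x is the direction in which the jaws open and shut, and the axes are right-handed (so a half turn about z gives the same grasp; the last joint's range is limited). The gripper opens to 88 mm and grips with 3 to 60 N. Pads are 19 mm wide; open, the fingers measure 130 mm over their backs; the gripper's body (78 mm by 193 mm) begins 47 mm behind the grasp point.
Start: joints at [1.405, 0.359, 0.012, 0, -1.224, -0.288], TCP at [295.914, 606.655, 404.661] pointing down, gripper open.
Joint ranges: [-3.07, 3.07], [-1.43, 2.12], [-1.02, 1.25], [-3.03, 1.67], [-3.05, -0], [-3.03, 3.03]. Speed limits (rad/s): [2.39, 2.39, 3.01, 3.14, 3.14, 3.14].

### API

Orientations are given as a unit quaternion [x, y, z, w].
In Python, from plant import ctrl, get_image, calibration gives the robot as it stands.
- The arm moves only by the tool step_arm, never from a script. Its argument "moves" is a list that holds one entry, the list of rows, each a list of 6 numbers: the shift along the tool's x, y, z scaled (see below), then the turn, a rotation vector about the tool's x, y, z scaled (see below). In form: [[[x, y, z, wx, wy, wz], ...]]. A call has 1 to 10 rows; each row is the pose to reach, as a shift and turn from the pose commanded when the call began, along the tool's axes at that moment; what a row does not reach only later rows make up. The controller multiplies each number of a shift by 300 mm and each number of a turn by 60 degrees. A row lasts 1/8 s, in which the tool goes at most 62.5 mm and 10.7 degrees, less where a joint would pass 70% of its speed; a pose out of reach is approached as far as the arm can. A call with a number of a shift or a turn outside -1 to 1 is refused whole. A call with a gripper value outside its range is refused whole. "gripper" is the opening, from -1 (shut) to 1 (fully open), set as the call begins (left out, the last holds). The fingers move at their own pace and stop on an object; "squeeze" is the grip in N (left out, the last holds). Time passes only in rows, so rows that repeat a pose let the fingers close. It gives the time, the measured TCP pose, the force and the opening at its end, in the units of the state.
- ctrl.sense(): the state, without advancing time (a new reading comes with each control period).
- get_image(name): name is "side" or "top"; returns the picture (384x512x3 uint8, red, green, blue); there is no depth.
- calibration(name): a dict with "mtx" (3x3 intrinsics, pixels), "rvec" (rotation vector, rad) and "tvec" (3), from world to camera coordinates, as OpenCV has them. Camera axes: x right, y down, z forward; pixel columns grow to the right and rows downward; lengths in mm; the calibration is good to about 2 mm. A picture is of the moment at which its call begins. calibration takes no time and is no camera call.
- ctrl.job_done(): hands the job in, once; it reports no verdict.
The state is a dict: "time": time; "joint_pos": joint angles; "joint_vel": joint speeds; "joint_efforts": joint torques, N m; "ee_pos": TCP position; "tcp_rot": TCP orientation; "ft_force": force on the tool from outside, world axes, zero at the start; "moment": the same for the moment, N m; "width": finger opening in mm.
Only numpy, scipy, OpenCV 4.12 (cv2) and the standard library are available. Lean on these libraries where they do the work, as an engineer would, in place of code of your own. Each camera call takes 0.05 s, during which the arm holds its last target.

### The job

I need the hob, so take the white fruit dish off its marble foot: hold it lightly by the wooden grip of its bail handle, turn it a quarter turn anticlockwise (seen from above) to undo the twist lock, lift it straight up until it is about 10 cm above its seat and finish there, still holding it level over the foot, so that I can pull the foot out from under it. The clementine must stay in the middle of the dish all the while; leave the foot standing where it is, and do not disturb the things around it.

Things in the scene. Friction and masses are not known exactly. Their poses are not given: they have to be found in the camera images.
- handle_grip (a point): Centre of the wooden grip on top of the dish's bail handle, to be grasped from above: a rounded bar 56 mm long (along its x), 16 wide, 20 high; z is the dish's axis, so its orientation is the dish's. Thin wood: cracks if the fingers' forces on it add up to over 45 N (22 N each). A steel bail (6 mm rod) runs on from it along x down to the rim. 70 mm of free room below it down to the clementine
- dish_middle (a point): The lowest point of the dish's inside, on its axis, 19.5 mm above the underside of its collar; the inside rises only 4 mm at 55 mm from here, then steeper to the rim. z is the dish's axis
- fruit_dish: The loose white dish with its handle, 221 mm across, 0.32 kg, rim 42 mm high; origin at its collar's underside, on its axis, 164 mm below the grip's centre; x along the handle, z up. The 76 mm collar rests on the foot's seat and hides the lock's slot, which runs along x. It turns easily, under its own weight's friction only
- clementine_center (a point): Centre of a clementine, a ball of 60 mm, 0.1 kg, loose in the middle of the dish; it rolls if the dish tilts more than about 4 degrees or is moved jerkily
- foot: The dish's foot: marble slab 160 x 110 x 22 mm, long along its x, and a column with a round seat 70 mm above the hob; on the seat a T-head 52 mm long along x, 15 wide, 12.5 high. Loose, 1.3 kg, origin under its centre. Locked (start): handle across the slab's length. After a quarter turn anticlockwise it lies along it and the dish lifts off; about 5 degrees of play each way, then a stop
- glass_jar: Bystander: clip-top glass jar with pebbles, 72 mm wide, 85 mm high, origin under its centre
- round_tin: Bystander: round green tin, 66 mm wide, 45 mm high, origin under its centre
- bamboo_tongs: Bystander: bamboo tongs lying flat, 157 x 26 x 13 mm, long along x, origin under its centre
- oval_dish: Bystander: shallow dark oval dish, 65 x 118 x 17 mm, long along y, origin under its centre
Things that resemble listed ones, but are neither listed nor needed, are in the scene too. There is more than one size of the part that bears clementine_center; the job needs the smallest.

How it is judged (in metres and radians):
On the way, in this order (a step that is already met when the one before it is completed fails the run):
1. the dish is turned a quarter turn on its seat (angle between the x axis of fruit_dish and the x axis of foot, either way round below 0.13 rad and z of fruit_dish in the frame of foot below 0.074 m), for 0.1 s.
2. the dish is lifted clear of the foot (z of fruit_dish in the frame of foot above 0.11 m and contact force between fruit_dish and foot below 0.05 N), for 0.2 s.
At the end, for the whole second after the job is handed in: the fingers alone hold the dish, a quarter turn (15 deg) from how it stood, its collar 60-150 mm above the seat and 30 mm sideways of it at most, still, level within 0.06 rad, clementine within 18 mm of the middle; the foot stands flat within 30 mm of where it was (z of fruit_dish in the frame of foot between 0.13 and 0.22 m and horizontal distance between fruit_dish and foot below 0.03 m and angle between the x axis of fruit_dish and the x axis of foot, either way round below 0.26 rad and angle between fruit_dish's own z axis and vertical below 0.06 rad and linear speed of fruit_dish below 0.02 m/s and horizontal distance between clementine_center and dish_middle below 0.018 m and contact force between clementine and fruit_dish above 0.3 N and contact force between the fingers and fruit_dish above 2 N and contact force between fruit_dish and foot below 0.05 N and height (world z) of foot below 0.004 m and angle between foot's own z axis and vertical below 0.03 rad and distance of foot from where it was at the start of the episode below 0.03 m); the arm keeps its last pose, push and grip.
It fails at once if the clementine rolls more than 35 mm from the middle of the dish or is touched by the robot (horizontal distance between clementine_center and dish_middle above 0.035 m or contact force between any of the fingers, the arm and clementine above 0.3 N).
It fails at once if the dish is tilted more than 0.14 rad (angle between fruit_dish's own z axis and vertical above 0.14 rad).
It fails at once if the wooden grip is squeezed with more than 45 N (contact force between the fingers and fruit_dish above 45 N).
It fails at once if the foot is lifted, tipped or pushed more than 30 mm away (height (world z) of foot above 0.01 m or angle between foot's own z axis and vertical above 0.1 rad or distance of foot from where it was at the start of the episode above 0.03 m).
It fails at once if a bystander is moved more than 15 mm (distance of any of glass_jar, round_tin, bamboo_tongs, oval_dish from where it was at the start of the episode above 0.015 m).
It also fails if it takes over 42 s, if anything falls off the work surface, if the arm or the gripper's body presses on something with over 40 N, if the wrist force passes 120 N, or if a joint passes its speed limit or range.

## Working session

There is one attempt and no reset: what is moved stays moved. The work goes in short steps, Python scripts to look and compute and a tool call to move; the robot and the scene stay as the last step left them, time stands still between calls to the robot, and variables do not carry over. Pictures are saved under pics/ and viewed, and the job is handed in when it is done.

Besides the shell and the picture viewer there is one more tool, called after "Emit:" as name(argument=value, ...), one argument or row to a line, values as JSON. step_arm: Moves the arm, as the interface text tells. Its arguments: {"type":"object","properties":{"moves":{"type":"array","items":{"type":"array","items":{"type":"array","items":{"type":"number"}}}},"gripper":{"type":"number"},"squeeze":{"type":"number"}},"required":["moves"]}

```bash
mkdir -p pics; ls
python3 - <<'E'
from plant import ctrl,get_image,calibration
import cv2
for n in("side","top"):
    im=get_image(n); cv2.imwrite(f"pics/{n}0.png",im[:,:,::-1]); c=calibration(n); print(n,c)
s=ctrl.sense();print(s, ctrl.tcp_to_grasp)
E
```

```text
pics
side {'mtx': array([[370.52560773,   0.        , 262.004475  ],
       [  0.        , 370.52560773, 191.44868716],
       [  0.        ,   0.        ,   1.        ]]), 'rvec': array([ 2.08641153, -1.13840978,  0.46561177]), 'tvec': array([-280.98803851,  389.13910287, 1051.2902902 ])}
top {'mtx': array([[365.02003503,   0.        , 256.35164798],
       [  0.        , 365.02003503, 197.767858  ],
       [  0.        ,   0.        ,   1.        ]]), 'rvec': array([ 2.15295166, -2.11390983,  0.18821585]), 'tvec': array([  -3.44064864,  501.74498943, 1075.04486896])}
{'time': 0.1, 'joint_pos': array([ 1.40509783e+00,  3.59352945e-01,  1.11355192e-02, -2.90419918e-04,
       -1.22411286e+00, -2.88097622e-01]), 'joint_vel': array([ 0.00063932, -0.00100631,  0.00417349,  0.0008138 ,  0.00196598,
        0.00034481]), 'joint_efforts': array([-1.90926177e-03, -5.84163237e+01,  2.93749845e+01,  7.01553315e+00,
        1.01293274e-02, -4.93207472e-05]), 'ee_pos': array([295.83844461, 606.5253488 , 403.78855137]), 'tcp_rot': array([-5.29872714e-01,  8.48076825e-01, -4.84034007e-04, -6.10418883e-04]), 'ft_force': array([ 0.0234751 ,  0.79498881, -0.00567029]), 'moment': array([-0.01304723,  0.0095538 ,  0.00600267]), 'width': 87.68859877245339} 159.3
```

View pics/side0.png

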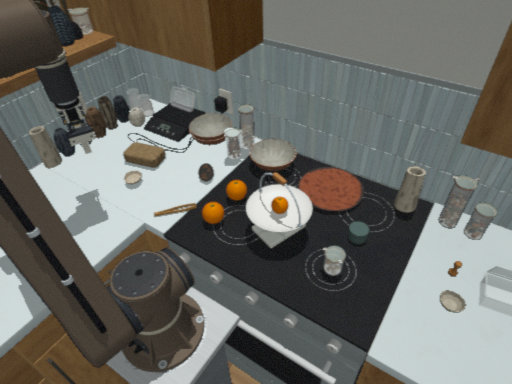

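View pics/top0.png

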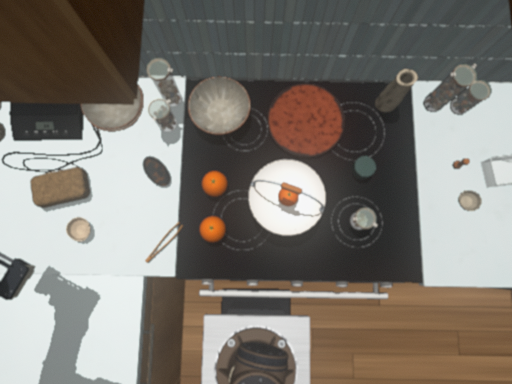

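Run:
```python
import cv2
a=cv2.imread("pics/side0.png")[160:260,230:330];b=cv2.imread("pics/top0.png")[150:250,238:338]
cv2.imwrite("pics/z0.png",cv2.hconcat([cv2.resize(x,(400,400),interpolation=cv2.INTER_CUBIC) for x in(a,b)]))
```

```text
(no output)
```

View pics/z0.png

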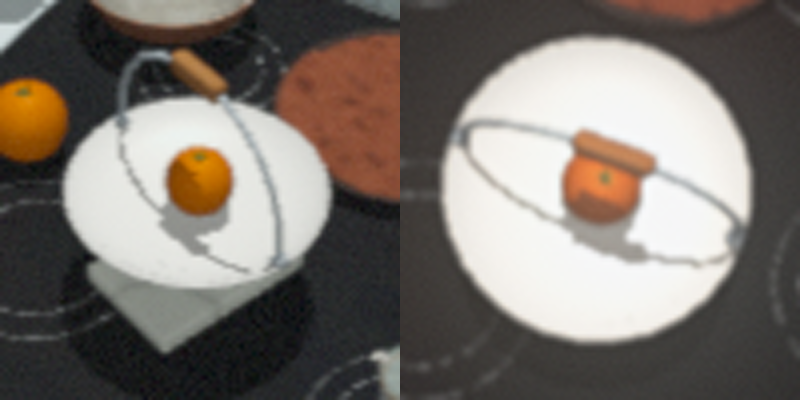

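```bash
cat > h.py <<'E'
import numpy as np,cv2
from plant import ctrl,get_image,calibration
def ray(n,p):
    c=calibration(n);R=cv2.Rodrigues(c["rvec"])[0];K=c["mtx"]
    o=-R.T@c["tvec"];d=R.T@np.linalg.inv(K)@np.array([p[0],p[1],1.]);return o,d/np.linalg.norm(d)
def onz(n,p,z):
    o,d=ray(n,p);return o+d*(z-o[2])/d[2]
def tri(a,b):
    o1,d1=ray("side",a);o2,d2=ray("top",b)
    t=np.linalg.lstsq(np.c_[d1,-d2],o2-o1,rcond=None)[0]
    p,q=o1+t[0]*d1,o2+t[1]*d2;return (p+q)/2,np.linalg.norm(p-q)
def wood(im,box):
    h=cv2.cvtColor(im,cv2.COLOR_RGB2HSV);x0,y0,x1,y1=box
    m=np.zeros(im.shape[:2],np.uint8);m[y0:y1,x0:x1]=cv2.inRange(h,(0,90,80),(30,255,255))[y0:y1,x0:x1];return m
E
python3 - <<'E'
from h import *
np.set_printoptions(precision=1,suppress=True)
s=cv2.imread("pics/side0.png")[:,:,::-1].copy();t=cv2.imread("pics/top0.png")[:,:,::-1].copy()
# side wood
m=wood(s,(268,168,290,188));M=cv2.moments(m,True);sp=(M['m10']/M['m00'],M['m01']/M['m00']);print("side wood",sp,M['m00'])
# zoom->pixel
Z=lambda u,v,ox,oy:((u+.5)/4-.5+ox,(v+.5)/4-.5+oy)
tp=Z(215,152,238,150);print(tp)
print("grip tri",tri(sp,tp), onz("top",tp,234),onz("side",sp,234))
a,b=onz("top",Z(178,140,238,150),237),onz("top",Z(254,165,238,150),237);print("grip ends",a,b,np.degrees(np.arctan2(*(b-a)[1::-1])))
a,b=onz("top",Z(60,137,238,150),110),onz("top",Z(338,236,238,150),110);print("bail",a,b,(a+b)/2,np.linalg.norm(a-b),np.degrees(np.arctan2(*(b-a)[1::-1])))
h=cv2.cvtColor(t,cv2.COLOR_RGB2HSV);w=cv2.inRange(h,(0,0,150),(180,80,255));w[:, :240]=0;w[:,335:]=0;w[:152]=0;w[245:]=0
c=max(cv2.findContours(w,0,1)[0],key=cv2.contourArea);e=cv2.fitEllipse(cv2.convexHull(c));print(e)
pts=np.array([onz("top",p[0],112) for p in cv2.convexHull(c)])[:,:2].astype(np.float32);print("rim",cv2.minEnclosingCircle(pts), cv2.fitEllipse(pts))
# clementine
m=cv2.inRange(cv2.cvtColor(s,cv2.COLOR_RGB2HSV),(5,150,120),(25,255,255));m[:, :268]=0;m[:,292:]=0;m[:192]=0;m[216:]=0
sc=cv2.moments(m,True);sc=(sc['m10']/sc['m00'],sc['m01']/sc['m00']);print("clem",sc,onz("side",sc,119.5))
# slab corners side: left(90,265), front(165,353), right(303,262)
P=[onz("side",Z(*q,230,160),22) for q in((88,265),(165,340),(303,262))];print("slab",P)
for i in(0,1):
  d=P[i+1]-P[i];print(np.linalg.norm(d),np.degrees(np.arctan2(d[1],d[0])))
E
```

```text
side wood (279.2040816326531, 177.9795918367347) 98.0
(291.375, 187.625)
grip tri (array([495.3, -81.6, 237.3]), np.float64(1.3601829540479518)) [496.5 -82.5 234. ] [498.  -79.3 234. ]
grip ends [503.2 -58.6 237. ] [ 488.  -106.9  237. ] -107.55095179599188
bail [530.8  17.4 110. ] [ 462.1 -183.1  110. ] [496.4 -82.8 110. ] 211.9929947381595 -108.90049210288767
((286.69512939453125, 196.97853088378906), (75.72713470458984, 77.13713073730469), 112.45187377929688)
rim ((495.7919006347656, -81.18114471435547), 111.46006774902344) ((495.7293395996094, -81.28759765625), (221.18434143066406, 221.81581115722656), 65.7210693359375)
clem (279.4581280788177, 204.6600985221675) [495.7 -83.3 119.5]
slab [array([437.6,  -6.2,  22. ]), array([ 403.6, -107.3,   22. ]), array([ 540.8, -163.2,   22. ])]
106.65377161208737 -108.60812034830232
148.11381008457514 -22.149281726913717
```

```bash
cat >> h.py <<'E'
from scipy.spatial.transform import Rotation as Ro
def rows(p0,q0,p1,yaw_deg,fr):
    """p0,q0 commanded pose; p1 world target; yaw ccw; fr list of fractions"""
    R=Ro.from_quat(q0).as_matrix();d=R.T@(np.array(p1,float)-p0)/300
    w=R.T@np.array([0,0,1.])*yaw_deg/60
    v=np.r_[d,w]; print("full",np.round(v,4))
    print([[round(float(f*x),3) for x in v] for f in fr])
def comp(p0,q0,row):
    r=Ro.from_quat(q0);return np.array(p0)+r.apply(np.array(row[:3])*300),(r*Ro.from_rotvec(np.radians(60)*np.array(row[3:]))).as_quat()
P0=np.array([295.914,606.655,404.661]);Q0=ctrl.sense()["tcp_rot"]
E
python3 - <<'E'
from h import *
s=ctrl.sense();print(np.degrees(Ro.from_quat(s["tcp_rot"]).as_euler('xyz')))
rows(P0,Q0,[396,360,490],-41,[.05,.15,.3,.45,.6,.75,.88,.97,1,1])
E
```

```text
[-1.79990024e+02 -8.87120673e-02 -1.16006276e+02]
full [ 5.931e-01 -6.604e-01 -2.834e-01 -1.100e-03  1.000e-04  6.833e-01]
[[0.03, -0.033, -0.014, -0.0, 0.0, 0.034], [0.089, -0.099, -0.043, -0.0, 0.0, 0.102], [0.178, -0.198, -0.085, -0.0, 0.0, 0.205], [0.267, -0.297, -0.128, -0.0, 0.0, 0.307], [0.356, -0.396, -0.17, -0.001, 0.0, 0.41], [0.445, -0.495, -0.213, -0.001, 0.0, 0.512], [0.522, -0.581, -0.249, -0.001, 0.0, 0.601], [0.575, -0.641, -0.275, -0.001, 0.0, 0.663], [0.593, -0.66, -0.283, -0.001, 0.0, 0.683], [0.593, -0.66, -0.283, -0.001, 0.0, 0.683]]
```

Emit:
step_arm(
  moves=[
    [[0.03, -0.033, -0.04, 0, 0, 0.03], [0.09, -0.1, -0.12, 0, 0, 0.1], [0.18, -0.2, -0.2, 0, 0, 0.2], [0.27, -0.3, -0.26, 0, 0, 0.3], [0.36, -0.4, -0.28, 0, 0, 0.4], [0.45, -0.5, -0.28, 0, 0, 0.5], [0.52, -0.58, -0.28, 0, 0, 0.6], [0.58, -0.64, -0.28, 0, 0, 0.66], [0.6, -0.66, -0.28, 0, 0, 0.68], [0.6, -0.66, -0.28, 0, 0, 0.68]],
  ],
  gripper=1,
  squeeze=18,
)

```text
time: 1.35
ee_pos: [395.1, 357.7, 489.0]
tcp_rot: [-0.201, 0.98, 0.0, 0.0]
ft_force: [0.4, 0.4, 0.5]
width: 87.8
```

Run:
```python
from h import *
s=ctrl.sense();print(s["time"],s["ee_pos"],np.degrees(Ro.from_quat(s["tcp_rot"]).as_euler('xyz')),s["joint_pos"],s["ft_force"])
# ideal Q0: yaw only
Q0=Ro.from_euler('xyz',[180,0,-116],degrees=True).as_quat()
p,q=comp(P0,Q0,[0.6,-0.66,-0.28,0,0,0.68]);print(p,np.degrees(Ro.from_quat(q).as_euler('xyz')))
rows(p,q,[496,-60,490],-198.5+116+40.8,[1])
rows(p,q,[496,-82,490],-198.5+116+40.8,[1])
```

```text
1.35 [395.08957504 357.74479864 488.99649521] [ 1.79975638e+02  2.72612239e-02 -1.56810465e+02] [ 1.10394060e+00  7.77200557e-02 -1.61045179e-01 -1.97547361e-05
 -1.33139328e+00 -6.99202077e-01] [0.39783967 0.36590124 0.48557863]
[394.96841475 358.0745846  488.661     ] [ 180.     0.  -156.8]
full [ 0.2395 -1.4136 -0.0045 -0.     -0.      0.695 ]
[[0.239, -1.414, -0.004, -0.0, -0.0, 0.695]]
full [ 0.2683 -1.481  -0.0045 -0.     -0.      0.695 ]
[[0.268, -1.481, -0.004, -0.0, -0.0, 0.695]]
```

Emit:
step_arm(
  moves=[
    [[0.01, -0.05, 0, 0, 0, 0.02], [0.03, -0.16, 0, 0, 0, 0.08], [0.06, -0.32, 0, 0, 0, 0.18], [0.09, -0.5, 0, 0, 0, 0.28], [0.12, -0.66, 0, 0, 0, 0.4], [0.15, -0.8, 0, 0, 0, 0.5], [0.17, -0.92, 0, 0, 0, 0.6], [0.18, -0.98, 0, 0, 0, 0.66], [0.18, -1.0, 0, 0, 0, 0.69], [0.18, -1.0, 0, 0, 0, 0.69]],
  ],
)

```text
time: 2.6
ee_pos: [463.6, 61.2, 488.5]
tcp_rot: [0.158, 0.987, -0.0, -0.0]
ft_force: [0.0, 0.5, 0.3]
width: 87.7
```

Run:
```python
from h import *
s=ctrl.sense();print(s["time"],s["ee_pos"],np.degrees(Ro.from_quat(s["tcp_rot"]).as_euler('xyz')),s["joint_pos"],s["ft_force"])
p=[394.97,358.07,488.66];q=Ro.from_euler('xyz',[180,0,-156.8],degrees=True).as_quat()
p,q=comp(p,q,[0.18,-1,0,0,0,0.69]);print(p,np.degrees(Ro.from_quat(q).as_euler('xyz')))
rows(p,q,[496,-82,480],0,[1])
```

```text
2.6 [463.60745469  61.20683976 488.50565855] [-1.79987021e+02 -1.50718006e-02  1.61816034e+02] [ 5.53859708e-01 -3.89601195e-02 -2.81819732e-01 -5.70747310e-05
 -1.32827942e+00 -8.71216045e-01] [0.04368353 0.47708803 0.26070279]
[463.51926456  61.05653511 488.66      ] [-180.     0.   161.8]
full [-0.2518 -0.4192  0.0289  0.      0.     -0.    ]
[[-0.252, -0.419, 0.029, 0.0, 0.0, -0.0]]
```

Emit:
step_arm(
  moves=[
    [[-0.02, -0.04, 0, 0, 0, 0], [-0.06, -0.11, 0.01, 0, 0, 0.003], [-0.12, -0.2, 0.02, 0, 0, 0.005], [-0.18, -0.3, 0.03, 0, 0, 0.005], [-0.23, -0.38, 0.03, 0, 0, 0.005], [-0.25, -0.42, 0.03, 0, 0, 0.005], [-0.252, -0.42, 0.03, 0, 0, 0.005], [-0.252, -0.42, 0.03, 0, 0, 0.005]],
  ],
  gripper=0.2,
)

```text
time: 3.6
ee_pos: [495.9, -81.8, 479.7]
tcp_rot: [0.16, 0.987, 0.0, -0.0]
ft_force: [-0.2, -0.1, 0.5]
width: 52.4
```

Run:
```python
from h import *
s=ctrl.sense();print(s["time"],s["ee_pos"],np.degrees(Ro.from_quat(s["tcp_rot"]).as_euler('xyz')),s["joint_pos"],s["ft_force"],s["width"])
p=[463.52,61.06,488.66];q=Ro.from_euler('xyz',[180,0,161.8],degrees=True).as_quat()
p,q=comp(p,q,[-0.252,-.42,0.03,0,0,0.005]);print(p,np.degrees(Ro.from_quat(q).as_euler('xyz')))
a=get_image("side");b=get_image("top")
cv2.imwrite("pics/s1.png",a[:,:,::-1]);cv2.imwrite("pics/t1.png",b[:,:,::-1])
cv2.imwrite("pics/z1.png",cv2.hconcat([cv2.resize(x[:,:,::-1],(400,400),interpolation=cv2.INTER_CUBIC) for x in(a[130:260,215:345],b[135:265,225:355])]))
```

```text
3.6 [495.91134405 -81.77768798 479.67687668] [ 1.79991192e+02 -1.56110787e-03  1.61532855e+02] [ 2.28040736e-01  2.81286463e-02 -2.34849498e-01 -1.50456751e-04
 -1.30776101e+00 -5.50314113e-01] [-0.17336316 -0.12938662  0.51398924] 52.3534958976198
[495.98368736 -82.24899833 479.66      ] [180.    0.  161.5]
```

View pics/z1.png

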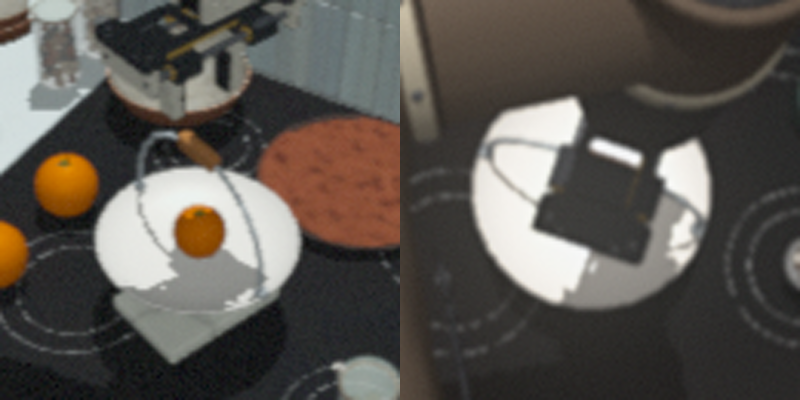

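View pics/s1.png

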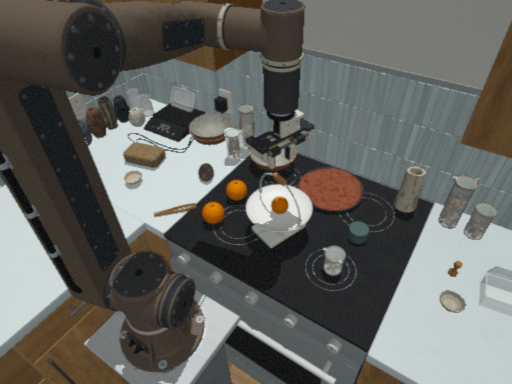

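Emit:
step_arm(
  moves=[
    [[0, 0, 0.02, 0, 0, 0], [0, 0, 0.06, 0, 0, 0], [0, 0, 0.11, 0, 0, 0], [0, 0, 0.16, 0, 0, 0], [0, 0, 0.21, 0, 0, 0], [0, 0, 0.25, 0, 0, 0], [0, 0, 0.275, 0, 0, 0], [0, 0, 0.287, 0, 0, 0], [0, 0, 0.287, 0, 0, 0]],
  ],
)

```text
time: 4.82
ee_pos: [496.1, -82.2, 393.6]
tcp_rot: [0.161, 0.987, -0.0, 0.0]
ft_force: [0.0, 0.1, -0.9]
width: 52.6
```

Run:
```python
from h import *
s=ctrl.sense();print(s["time"],s["ee_pos"],np.degrees(Ro.from_quat(s["tcp_rot"]).as_euler('xyz')),s["ft_force"],s["width"])
a=get_image("side");b=get_image("top")
cv2.imwrite("pics/s2.png",a[:,:,::-1]);cv2.imwrite("pics/t2.png",b[:,:,::-1])
cv2.imwrite("pics/z2.png",cv2.hconcat([cv2.resize(x[:,:,::-1],(400,400),interpolation=cv2.INTER_CUBIC) for x in(a[140:220,240:320],b[135:265,225:355])]))
```

```text
4.825 [496.05070971 -82.24686642 393.59480926] [-1.79998443e+02  4.78664774e-03  1.61500663e+02] [ 0.04937289  0.08363069 -0.87324453] 52.63214130138326
```

View pics/z2.png

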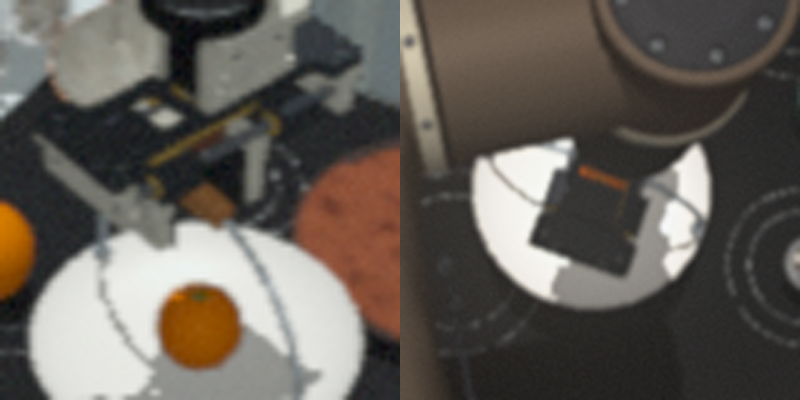

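Emit:
step_arm(
  moves=[
    [[0, 0, 0, 0, 0, 0], [0, 0, 0, 0, 0, 0], [0, 0, 0, 0, 0, 0], [0, 0, 0, 0, 0, 0]],
  ],
  gripper=-0.5,
  squeeze=6,
)

```text
time: 5.42
ee_pos: [495.9, -82.3, 393.6]
tcp_rot: [0.161, 0.987, -0.0, 0.0]
ft_force: [0.5, -0.8, 0.7]
width: 23.0
```

Emit:
step_arm(
  moves=[
    [[0, 0, 0, 0, 0, 0], [0, 0, 0, 0, 0, 0], [0, 0, 0, 0, 0, 0], [0, 0, 0, 0, 0, 0], [0, 0, 0, 0, 0, 0], [0, 0, 0, 0, 0, 0]],
  ],
  gripper=-0.8,
  squeeze=4,
)

```text
time: 6.18
ee_pos: [496.0, -82.3, 393.6]
tcp_rot: [0.161, 0.987, -0.0, -0.0]
ft_force: [0.2, 0.4, 1.2]
width: 15.7
```

Run:
```python
from h import *
s=ctrl.sense();print(s["time"],s["ee_pos"],s["ft_force"],s["moment"],s["width"])
a=get_image("side")
cv2.imwrite("pics/z3.png",cv2.resize(a[140:240,230:330,::-1],(500,500),interpolation=cv2.INTER_CUBIC))
```

```text
6.175 [495.96287939 -82.26000953 393.56862584] [0.21642013 0.36595175 1.15573894] [-0.00092129  0.03019107 -0.03214719] 15.660341661571982
```

View pics/z3.png

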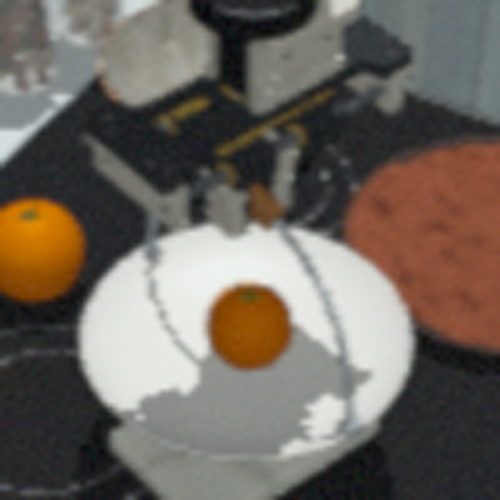

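Emit:
step_arm(
  moves=[
    [[0, 0, 0, 0, 0, 0], [0, 0, 0, 0, 0, 0], [0, 0, 0, 0, 0, -0.01], [0, 0, 0, 0, 0, -0.03], [0, 0, 0, 0, 0, -0.06], [0, 0, 0, 0, 0, -0.1], [0, 0, 0, 0, 0, -0.14], [0, 0, 0, 0, 0, -0.18], [0, 0, 0, 0, 0, -0.2], [0, 0, 0, 0, 0, -0.2]],
  ],
  gripper=-1,
  squeeze=12,
)

```text
time: 7.48
ee_pos: [496.0, -82.2, 393.6]
tcp_rot: [0.057, 0.998, 0.0, 0.0]
ft_force: [0.3, 0.2, 0.3]
width: 15.8
```

Run:
```python
from h import *
s=ctrl.sense();print(s["time"],s["ee_pos"],s["ft_force"],s["moment"],s["width"],np.degrees(Ro.from_quat(s["tcp_rot"]).as_euler('xyz')))
a=get_image("side")
cv2.imwrite("pics/z4.png",cv2.resize(a[140:240,230:330,::-1],(500,500),interpolation=cv2.INTER_CUBIC))
```

```text
7.475 [496.01465026 -82.20635244 393.59111191] [0.28440854 0.20757887 0.26811079] [ 0.05353386 -0.17252526  0.01525974] 15.83663827394333 [1.79997318e+02 7.30557357e-03 1.73518690e+02]
```

View pics/z4.png

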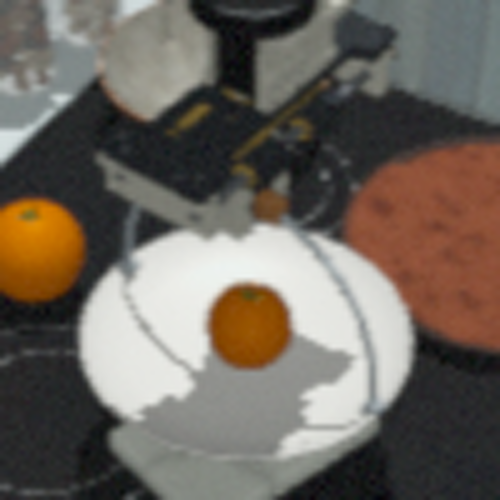

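Emit:
step_arm(
  moves=[
    [[0, 0, 0, 0, 0, -0.02], [0, 0, 0, 0, 0, -0.06], [0, 0, 0, 0, 0, -0.12], [0, 0, 0, 0, 0, -0.2], [0, 0, 0, 0, 0, -0.28], [0, 0, 0, 0, 0, -0.36], [0, 0, 0, 0, 0, -0.44], [0, 0, 0, 0, 0, -0.52], [0, 0, 0, 0, 0, -0.58], [0, 0, 0, 0, 0, -0.6]],
  ],
)

```text
time: 8.78
ee_pos: [496.0, -82.3, 393.6]
tcp_rot: [-0.255, 0.967, -0.0, -0.0]
ft_force: [-0.1, 0.2, -0.4]
width: 15.8
```

Emit:
step_arm(
  moves=[
    [[0, 0, 0, 0, 0, -0.02], [0, 0, 0, 0, 0, -0.08], [0, 0, 0, 0, 0, -0.16], [0, 0, 0, 0, 0, -0.25], [0, 0, 0, 0, 0, -0.34], [0, 0, 0, 0, 0, -0.43], [0, 0, 0, 0, 0, -0.52], [0, 0, 0, 0, 0, -0.6], [0, 0, 0, 0, 0, -0.66], [0, 0, 0, 0, 0, -0.69]],
  ],
)

```text
time: 10.02
ee_pos: [496.0, -82.3, 393.6]
tcp_rot: [-0.58, 0.814, -0.0, 0.0]
ft_force: [0.2, -0.8, -0.5]
width: 15.7
```

Run:
```python
from h import *
s=ctrl.sense();print(s["time"],s["ee_pos"],s["ft_force"],s["moment"],s["width"],np.degrees(Ro.from_quat(s["tcp_rot"]).as_euler('xyz')))
a=get_image("side");b=get_image("top")
cv2.imwrite("pics/t5.png",b[:,:,::-1]);cv2.imwrite("pics/s5.png",a[:,:,::-1])
cv2.imwrite("pics/z5.png",cv2.hconcat([cv2.resize(x[:,:,::-1],(400,400),interpolation=cv2.INTER_CUBIC) for x in(a[160:260,230:330],b[150:250,238:338])]))
```

```text
10.025 [495.96293424 -82.26492358 393.57013935] [ 0.15424085 -0.82382932 -0.50491986] [ 0.01884998 -0.03063297 -0.09383856] 15.710067469894138 [-1.79999189e+02  5.09316497e-04 -1.09042101e+02]
```

View pics/z5.png

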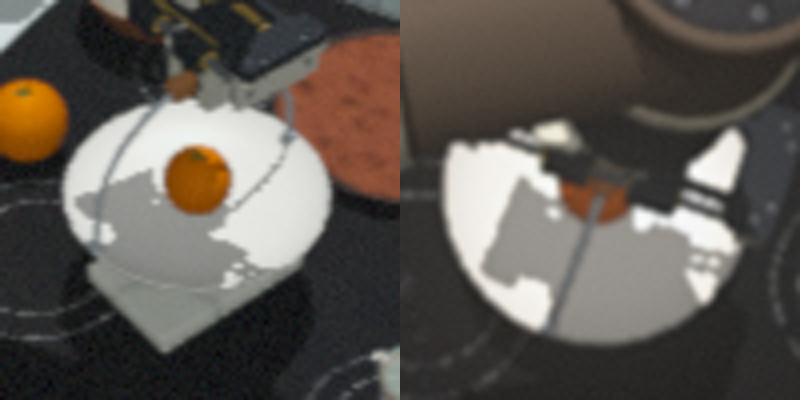

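Run:
```python
from h import *
Z=lambda u,v,ox,oy:((u+.5)/4-.5+ox,(v+.5)/4-.5+oy)
a,b=[onz("side",Z(*q,230,160),110) for q in((97,248),(288,138))]
print(a,b,(a+b)/2,np.linalg.norm(a-b),np.degrees(np.arctan2(*(b-a)[1::-1])))
```

```text
[394.55681081 -48.68293779 110.        ] [ 588.06290862 -116.89010382  110.        ] [491.30985971 -82.7865208  110.        ] 205.17511395844753 -19.41657086713499
```

Emit:
step_arm(
  moves=[
    [[0, 0, 0, 0, 0, 0], [0, 0, 0, 0, 0, 0], [0, 0, -0.003, 0, 0, 0], [0, 0, -0.006, 0, 0, 0], [0, 0, -0.01, 0, 0, 0], [0, 0, -0.015, 0, 0, 0], [0, 0, -0.019, 0, 0, 0], [0, 0, -0.02, 0, 0, 0], [0, 0, -0.02, 0, 0, 0]],
  ],
)

```text
time: 11.25
ee_pos: [495.9, -82.2, 399.6]
tcp_rot: [-0.58, 0.815, -0.0, 0.0]
ft_force: [-0.6, 0.1, -4.3]
width: 16.2
```

Run:
```python
from h import *
s=ctrl.sense();print(s["time"],s["ee_pos"],s["ft_force"],s["moment"],s["width"],np.degrees(Ro.from_quat(s["tcp_rot"]).as_euler('xyz')))
a=get_image("side")
cv2.imwrite("pics/z6.png",cv2.resize(a[160:260,230:330,::-1],(500,500),interpolation=cv2.INTER_CUBIC))
```

```text
11.25 [495.94828284 -82.24107565 399.58681244] [-0.59893066  0.08433326 -4.25456029] [-5.09716872e-02  2.07425459e-02  4.65658199e-05] 16.178109730418484 [-1.79996344e+02  4.37699703e-03 -1.09101812e+02]
```

View pics/z6.png

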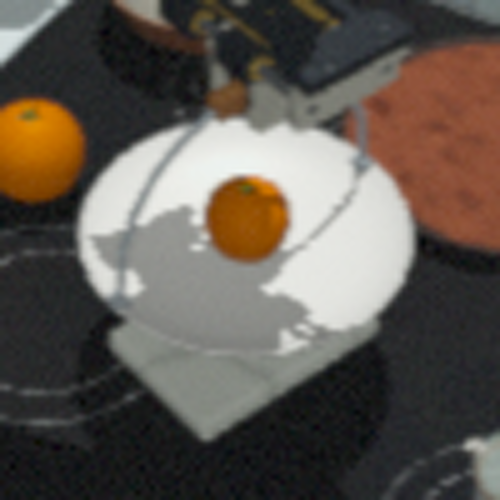

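Emit:
step_arm(
  moves=[
    [[0, 0, -0.004, 0, 0, 0], [0, 0, -0.012, 0, 0, 0], [0, 0, -0.023, 0, 0, 0], [0, 0, -0.036, 0, 0, 0], [0, 0, -0.05, 0, 0, 0], [0, 0, -0.065, 0, 0, 0], [0, 0, -0.08, 0, 0, 0], [0, 0, -0.095, 0, 0, 0], [0, 0, -0.11, 0, 0, 0], [0, 0, -0.125, 0, 0, 0]],
  ],
)

```text
time: 12.55
ee_pos: [496.0, -82.2, 437.4]
tcp_rot: [-0.58, 0.815, -0.0, 0.0]
ft_force: [0.0, -0.0, -4.2]
width: 15.9
```

Emit:
step_arm(
  moves=[
    [[0, 0, -0.015, 0, 0, 0], [0, 0, -0.03, 0, 0, 0], [0, 0, -0.05, 0, 0, 0], [0, 0, -0.07, 0, 0, 0], [0, 0, -0.09, 0, 0, 0], [0, 0, -0.11, 0, 0, 0], [0, 0, -0.13, 0, 0, 0], [0, 0, -0.15, 0, 0, 0], [0, 0, -0.165, 0, 0, 0], [0, 0, -0.178, 0, 0, 0]],
  ],
)

```text
time: 13.8
ee_pos: [496.0, -82.2, 490.7]
tcp_rot: [-0.58, 0.815, 0.0, -0.0]
ft_force: [-0.5, 0.3, -3.4]
width: 15.6
```

Emit:
step_arm(
  moves=[
    [[0, 0, -0.008, 0, 0, 0], [0, 0, -0.013, 0, 0, 0], [0, 0, -0.016, 0, 0, 0], [0, 0, -0.017, 0, 0, 0], [0, 0, -0.017, 0, 0, 0], [0, 0, -0.017, 0, 0, 0], [0, 0, -0.017, 0, 0, 0], [0, 0, -0.017, 0, 0, 0]],
  ],
)

```text
time: 14.8
ee_pos: [496.0, -82.3, 495.6]
tcp_rot: [-0.58, 0.815, -0.0, -0.0]
ft_force: [-1.1, 0.8, -4.1]
width: 15.8
```

Run:
```python
from h import *
s=ctrl.sense();print(s["time"],s["ee_pos"],s["ft_force"],s["moment"],s["width"],np.degrees(Ro.from_quat(s["tcp_rot"]).as_euler('xyz')))
a=get_image("side");b=get_image("top")
cv2.imwrite("pics/z7.png",cv2.hconcat([cv2.resize(x[:,:,::-1],(400,400),interpolation=cv2.INTER_CUBIC) for x in(a[130:260,215:345],b[135:265,225:355])]))
cv2.imwrite("pics/s7.png",a[:,:,::-1])
```

```text
14.8 [495.96635551 -82.25849825 495.55143181] [-1.0841337   0.83376542 -4.14878758] [ 0.01041827 -0.00598378 -0.01168126] 15.795299480415963 [ 1.79998277e+02 -5.00445621e-03 -1.09100921e+02]
```

View pics/z7.png

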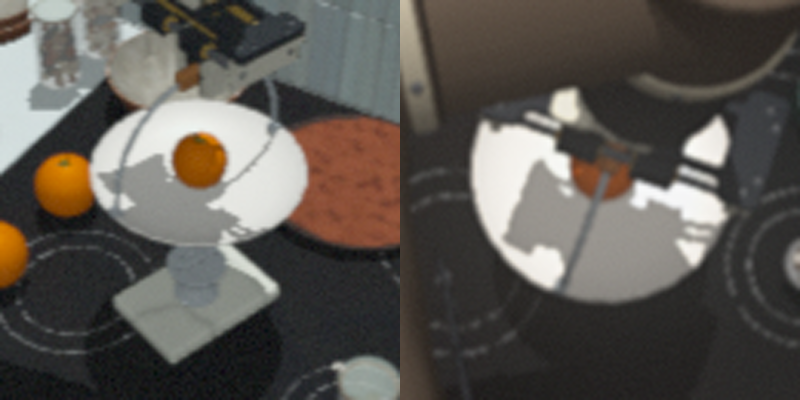

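View pics/s7.png

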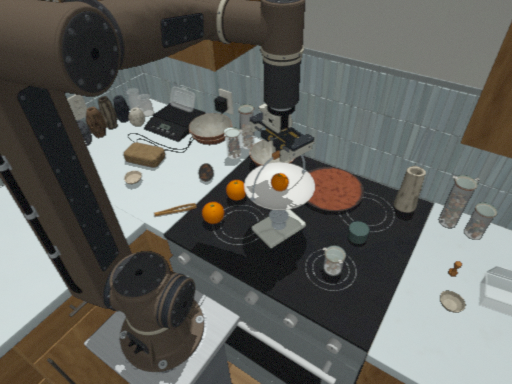

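Run:
```python
from h import *
a=cv2.imread("pics/s7.png")[:,:,::-1].copy();h=cv2.cvtColor(a,cv2.COLOR_RGB2HSV)
m=cv2.inRange(h,(5,150,90),(25,255,255));m[:, :268]=0;m[:,292:]=0;m[:171]=0;m[194:]=0
M=cv2.moments(m,True);c=(M['m10']/M['m00'],M['m01']/M['m00']);print("clem",c,onz("side",c,221.5))
Z=lambda u,v:((u+.5)*130/400-.5+215,(v+.5)*130/400-.5+130)
A,B=[onz("side",Z(*q),212) for q in((116,210),(272,129))];print(A,B,(A+B)/2,np.linalg.norm(A-B),np.degrees(np.arctan2(*(B-A)[1::-1])))
P=[onz("side",Z(*q),214) for q in((90,172),(308,172),(200,99),(200,245))];print(np.round(P),np.linalg.norm(P[1]-P[0]),np.linalg.norm(P[3]-P[2]),(P[2]+P[3])/2)
s=ctrl.sense();print(s["time"],s["ee_pos"],s["width"],s["joint_vel"]);ctrl.job_done();print("done")
```

```text
clem (279.4663677130045, 181.85201793721973) [494.97967515 -82.27060763 221.5       ]
[398.10384282 -45.00121761 212.        ] [ 587.74440489 -116.16128525  212.        ] [492.92412385 -80.58125143 212.        ] 202.55196372577558 -20.567925963706422
[[ 428.    8.  214.]
 [ 546. -180.  214.]
 [ 589.  -26.  214.]
 [ 400. -141.  214.]] 221.7833537177344 220.9708039192581 [494.11778725 -83.62790483 214.        ]
14.9 [495.9680674  -82.26432183 495.5355402 ] 15.783599791733522 [-0.00068295  0.00142023  0.00099938 -0.00061745  0.00105154 -0.00084546]
the job is handed in; nothing more can be done
done
```

I took the dish off its foot and handed the job in at 14.9 s, still holding it about 102 mm above its seat. I gripped the wooden handle with 12 N set, turned the dish a quarter turn anticlockwise (89.4° on the wrist reading) and lifted it straight up.

**What the last checks showed:**
- **Hold:** the fingers are 15.8 mm apart on the grip, and the wrist carries 4.1 N, which is the weight of the dish and clementine. The arm is at rest.
- **Level:** the rim in the side picture measures 222 × 221 mm, so the dish looks level.
- **Clementine:** it sits within about 1–2 mm of the middle of the dish.
- **Foot and surroundings:** the foot stands where it was, and nothing around it looks moved. I checked these by eye in the side picture only.

**One disagreement:** the bail's ends in the side picture put the handle at about −20.6°, while the wrist says −19.1°. The slab's long side was measured between −18.6° and −22°. I read the ends by eye from a blurry picture, and either figure is well inside the 15° tolerance.

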